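# Seat a machined cover against the stops and close the jaw on it

## Robot

A 7-joint arm with a two-finger parallel gripper is mounted at the origin on the work surface. World frame = base frame: x ahead of the robot, y to its left, z up, the work surface at z = 0. Lengths are in m, angles in rad, forces in N, time in s.
With the tool pointing down it reaches from about 0.425 to 0.925 m from the base axis. Payload 6.8 kg.
Tool frame: the origin (TCP) lies on the front face of the gripper's body, between the roots of the fingers; the fingertips stand 73 mm ahead of it and the grasp point (between the pads) lies 54 mm ahead of it; z points along the fingers, y is the line along which they close (so a half turn about z gives the same grasp; the last joint's range is limited). The gripper opens to 85 mm and grips with 20 to 120 N. Pads are 22 mm wide; open, the fingers measure 114 mm over their backs; the gripper's body (76 mm by 85 mm) begins 54 mm behind the grasp point. The pads swing forward as they close: fully open they stand 13 mm farther back than shut.
Start: joints at [-1.323, 0.477, 0.022, 1.555, -0.011, 1.109, -0.083], TCP at [0.235, 0.633, 0.304] pointing down, gripper open.
Joint ranges: [-2.96, 2.96], [-0.34, 2.1], [-1.41, 1.46], [0.24, 2.44], [-1.37, 4.51], [0.17, 1.92], [-2.96, 2.96]. Speed limits (rad/s): [2.39, 2.39, 3.14, 3.14, 3.14, 3.14, 3.14].

## Interface

Orientations are given as a unit quaternion [w, x, y, z].
In Python, from station import bot, optics gives the robot as it stands.
- The arm moves only by the tool drive_tool, never from a script. Its argument "deltas" is a list of rows, each an object with "gripper": the closure in counts, from 0 (fully open) to 255 (shut); "offset": the shift along the tool's x, y, z in units of 1000 mm (1.0 is 1000 mm), a list of three; "angular": the turn, a rotation vector about the tool's x, y, z in units of 45 degrees (1.0 is 45 degrees), a list of three. In form: [{"gripper": gripper, "offset": [dx, dy, dz], "angular": [rx, ry, rz]}, ...]. A call has 1 to 5 rows; each row is the pose to reach, as a shift and turn from the pose commanded when the call began, along the tool's axes at that moment; what a row does not reach only later rows make up. A row lasts 1/10 s, in which the tool goes at most 50 mm and 8.59 degrees, less where a joint would pass 70% of its speed; a pose out of reach is approached as far as the arm can. A call with a number of a shift or a turn outside -1 to 1 is refused whole. A call with a gripper value outside its range is refused whole. The fingers move at their own pace and stop on an object; "grip_force" is the grip in N (left out, the last holds). Time passes only in rows, so rows that repeat a pose let the fingers close. It gives the time, the measured TCP pose, the force, the opening and the grip force at its end, in the units of the state.
- bot.get_obs(): the state, without advancing time (a new reading comes with each control period).
- optics.read_camera(name): name is "scene" or "top" or "wrist"; returns the picture (400x640x3 uint8, blue, green, red); there is no depth.
- optics.camera_model(name): a dict with "fx", "fy", "cx", "cy" (pixels), "cam_to_world" (4x4, takes a point from camera to world coordinates). Camera axes: x right, y up, looking along -z (the intrinsics and any distortion apply to the point x, -y, -z); pixel columns grow to the right and rows downward; lengths in m; the calibration is good to about 2 mm. A picture is of the moment at which its call begins: read the wrist's pose just before it. camera_model takes no time and is no camera call; for the wrist camera it gives the pose at the moment of the call.
- bot.hand_in(): hands the job in; it is judged then, once.
The state is a dict: "t": time; "q": joint angles; "joint_vel": joint speeds; "joint_torque": joint torques, N m; "eef_pos": TCP position; "tool_rot": TCP orientation; "contact_force": force on the tool from outside, world axes, zero at the start; "torque": the same for the moment, N m; "gripper_width": opening from 0.0 (shut) to 1.0 (fully open); "grasp_force": force on a finger pad.
Only numpy, scipy, OpenCV 4.12 (cv2) and the standard library are available. Lean on these libraries where they do the work, as an engineer would, in place of code of your own. Each camera call takes 0.05 s, during which the arm holds its last target. There are 200 camera calls.

## Task

Get the aluminium cover ready for measuring, by pushing only: without lifting it, nudge it across the dark stage until its long side lies flat against the far steel rail. Then push the orange jaw to the left, from its outer side and without touching its rubber pad, until it has slid the cover along the rail against the end stop, with the pad closed up on the cover and the cover still flat on the rail. Leave the gauges and everything else where they are.

Things in the scene. Friction and masses are not known exactly. Their poses are not given: they have to be found in the camera images.
- stage: Dark locating stage fixed to the table: plate 20 mm thick (top 20 mm above the table), x -120..120 mm, y -210..190 mm from its origin, which lies at table height. Its x points away from the robot to the rail, y left to the end stop, z up; turned up to about 20 degrees.
- rail_face (a point): Middle of the locating (near) face of the fixed steel rail along the stage's far edge, at stage x = +100 mm, y = +10 mm. The rail runs along the stage's y (340 mm), 14 mm tall above the plate.
- stop_face (a point): Middle of the locating (right) face of the fixed steel end stop at the stage's left, at stage y = +150 mm, x = +30 mm. The stop runs along the stage's x (140 mm), 14 mm tall above the plate.
- cover: Flat machined aluminium cover with a round boss, loose on the stage: 90 mm along its x, 120 mm along its y, 22 mm tall, 0.3 to 0.55 kg; origin at the centre of its underside. Starts turned up to 17 degrees from the stage. Seated (a 120 mm side on the rail, left end on the end stop) its origin is at stage x = +55, y = +90 mm.
- jaw (a joint): Travel (m) of the orange sliding jaw along the stage's +y, from 0 (open, far right) to at most 0.170. It slides on the plate with about 2.5 N friction and stays where it is left, no spring. At 0.160 its pad just meets the right end of a seated cover.
- jaw_back (a point): Centre of the flat right-hand (-y) face of the orange jaw, the face to push on: 100 mm along the stage's x, 34 mm tall from the plate's top. This point is 37 mm above the table, at stage x = +45 mm. Jaw and pad together are 26 mm long in y: the pad's contact face lies 26 mm to +y of this point.
- jaw_pad (a point): Centre of the contact face of the black rubber pad on the jaw's left (+y) side, the side towards the cover: 100 mm wide, 6 mm thick, 34 mm tall; only the cover may touch it. It moves with the jaw.
- pin_gauge: brass pin gauge standing upright on the stage near its near left corner: foot 30 mm across, 50 mm tall; origin under its centre
- ring_gauge: copper-coloured ring gauge lying on the stage near its near right corner: 36 mm across, 16 mm tall; origin under its centre
- sample_stand: white block 60 x 110 x 30 mm with an upright copper sheet (to 80 mm height), on the table left of the stage; origin under its centre
- jar: amber glass jar, 52 mm across, 70 mm tall, on the table left of the stage; origin under its centre
- brush: hand brush lying on the table right of the stage; origin about its middle, on the table
- gauge_block: bright steel block 35 x 70 x 20 mm on the table right of the stage; origin under its centre
There are look-alikes about, which are no part of the job. What is meant by the cover is not blue, green or turquoise, and is the larger of those in its own colour.

How it is judged:
By the outcome, as a careful person would: the job done as asked, in the order asked, and still so for the second after the job is handed in, with the robot touching nothing.
It also fails if it takes over 51 s, if anything falls off the work surface, if the arm or the gripper's body presses on something with over 40 N, if the wrist force passes 120 N, or if a joint passes its speed limit or range.

## Working session

There is one attempt and no reset: what is moved stays moved. The work goes in short steps, Python scripts to look and compute and a tool call to move; the robot and the scene stay as the last step left them, time stands still between calls to the robot, and variables do not carry over. Pictures are saved under pics/ and viewed, at most 12 in all, crops included, and the job is handed in when it is done.

Besides the shell and the picture viewer there is one more tool, called after "Request:" as name([rows], argument=value, ...), one row to a line, values as JSON. drive_tool: Moves the arm, as the interface text tells. Its arguments: {"type":"object","properties":{"deltas":{"type":"array"},"grip_force":{"type":"number"}},"required":["deltas"]}

```bash
ls; mkdir -p pics; python3 - <<'E'
from station import bot, optics
import cv2,numpy as np
o=bot.get_obs();print(o)
for n in("scene","top"):
    im=optics.read_camera(n);cv2.imwrite(f"pics/{n}0.png",im)
    m=optics.camera_model(n);print(n,m)
E
```

```text
pics
{'t': 0.0, 'q': array([-1.32312103,  0.47781445,  0.02233547,  1.5564725 , -0.01151666,
        1.10926782, -0.083099  ]), 'joint_vel': array([ 0.0008625 ,  0.00046902,  0.00114833,  0.00067259,  0.00107658,
       -0.00010571, -0.00139825]), 'joint_torque': array([-6.25561788e-04, -5.96433735e+01,  1.60685442e+00, -2.81193066e+01,
        1.22657191e-02,  9.22963925e-03, -4.78505427e-06]), 'eef_pos': array([0.23495226, 0.63229635, 0.30290698]), 'tool_rot': array([-1.02797538e-04,  1.76941651e-01,  9.84220916e-01, -9.11318193e-04]), 'contact_force': array([0.44072698, 0.19437707, 0.21172237]), 'torque': array([-0.01757935, -0.00283857, -0.02242815]), 'grasp_force': 0.0, 'gripper_width': 0.9972639449878181}
scene {'fx': 418.412880348407, 'fy': 418.412880348407, 'cx': 320.0373657217429, 'cy': 192.37608877757734, 'cam_to_world': array([[ 0.14655511, -0.56642132,  0.81097995,  1.47835321],
       [ 0.98901377,  0.09991625, -0.10894268, -0.13599409],
       [-0.01932262,  0.81803645,  0.57484173,  0.7842899 ],
       [ 0.        ,  0.        ,  0.        ,  1.        ]])}
top {'fx': 389.276025357559, 'fy': 389.276025357559, 'cx': 322.28183260478187, 'cy': 200.79774541785923, 'cam_to_world': array([[ 0.00967346,  0.99928008, -0.03668437,  0.37920879],
       [-0.99993799,  0.00946438, -0.00586893, -0.02896328],
       [-0.00551751,  0.03673886,  0.99930967,  1.24712954],
       [ 0.        ,  0.        ,  0.        ,  1.        ]])}
```

View pics/top0.png

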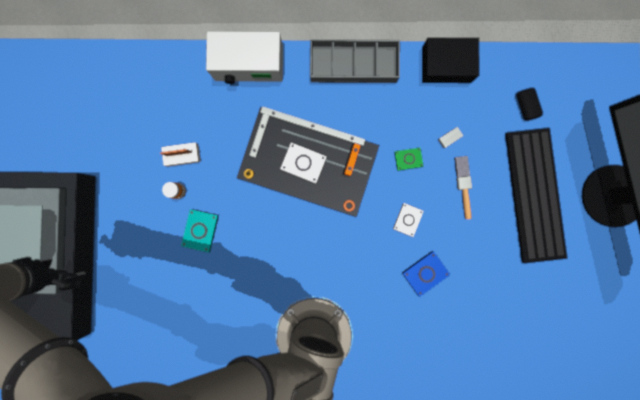

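View pics/scene0.png

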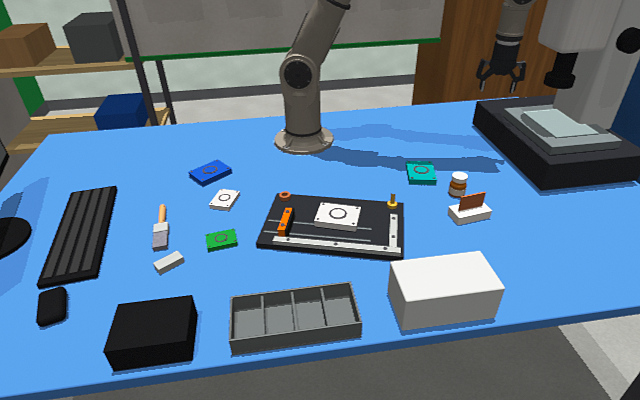

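The top view shows the dark stage with corners at about (262,107), (379,143), (357,216) and (237,178). These could be taken for the cover:
- White/aluminium plate on the stage at (303,162)
- Smaller white plate off the stage at (408,219)
- Green plate at (408,158)
- Turquoise plate at (200,230)
- Blue plate at (426,273)

I choose (303,162): it is the larger aluminium one and lies on the stage. The scene view agrees (cover at (338,214), jaw at (285,222)).

```bash
cat > h.py <<'E'
import cv2,numpy as np
from station import bot, optics
from scipy.spatial.transform import Rotation as R
def ray(m,px,z):
    px=np.atleast_2d(px).astype(float);T=m["cam_to_world"]
    d=np.c_[(px[:,0]-m["cx"])/m["fx"],-(px[:,1]-m["cy"])/m["fy"],-np.ones(len(px))]@T[:3,:3].T
    return T[:3,3]+d*((z-T[2,3])/d[:,2])[:,None]
def biggest(mask):
    c=cv2.findContours(mask.astype(np.uint8),cv2.RETR_EXTERNAL,cv2.CHAIN_APPROX_NONE)[0]
    return max(c,key=cv2.contourArea)[:,0]
def rect(P):
    (c,s,a)=r=cv2.minAreaRect((P[:,:2]*1000).astype(np.float32))
    return np.round(c,1),np.round(s,1),round(a,2),cv2.boxPoints(r).round(1).tolist()
def tool():
    o=bot.get_obs();q=o["tool_rot"];return o,R.from_quat(q[[1,2,3,0]])
E
python3 - <<'E'
from h import *
im=cv2.imread("pics/top0.png");m=optics.camera_model("top")
hsv=cv2.cvtColor(im,cv2.COLOR_BGR2HSV);h,s,v=[hsv[...,i].astype(int) for i in range(3)]
roi=np.zeros(v.shape,bool);roi[100:225,230:388]=1
blue=(h>95)&(h<125)&(s>110)
st=biggest(roi&~blue);print("stage",rect(ray(m,st,.02)))
wh=roi&(v>150)&(s<60);r2=roi.copy();r2[:]=0;r2[138:190,275:332]=1
print("cover",rect(ray(m,biggest(wh&r2),.042)))
org=(h<18)&(s>150)&(v>120);r3=r2.copy();r3[:]=0;r3[135:185,338:366]=1
print("jaw",rect(ray(m,biggest(org&r3),.054)))
cv2.imwrite("pics/crop.png",cv2.resize(im[95:225,225:390],None,fx=4.5,fy=4.5,interpolation=cv2.INTER_CUBIC))
E
```

```text
stage (array([552.3,  25. ]), array([396.2, 243.5]), 72.56, [[376.79998779296875, -127.5], [609.0999755859375, -200.5], [727.7999877929688, 177.5], [495.5, 250.5]])
cover (array([542.4,  39. ]), array([121. ,  90.4]), 68.69, [[478.29998779296875, -0.8999999761581421], [562.5, -33.79999923706055], [606.5, 78.9000015258789], [522.2000122070312, 111.80000305175781]])
jaw (array([ 551.7, -111.9]), array([21.4, 99.7]), 72.04, [[501.0, -106.69999694824219], [595.9000244140625, -137.5], [602.5, -117.0999984741211], [507.6000061035156, -86.30000305175781]])
```

View pics/crop.png

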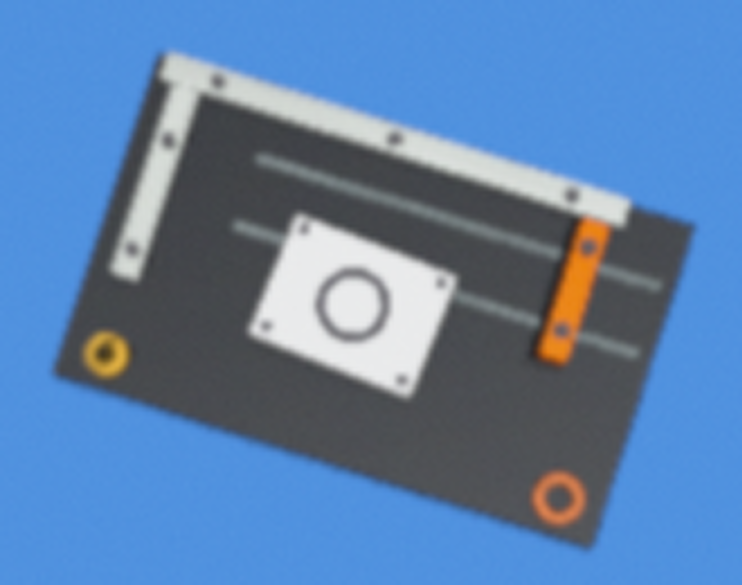

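The crop confirms the choice: an aluminium plate with a dark boss ring at crop (353,304) and four screw holes. The rail is along the top, the end stop on the left, the jaw at crop (573,290), and the gauges at crop (105,354) and (559,498). Next I move above the near side of the cover.

Request:
drive_tool([
  {"gripper": 0,"offset": [-0.034,-0.036,0],"angular": [0,0,-0.066]},
  {"gripper": 0,"offset": [-0.068,-0.073,0],"angular": [0,0,-0.066]},
  {"gripper": 0,"offset": [-0.102,-0.109,0],"angular": [0,0,-0.066]},
  {"gripper": 0,"offset": [-0.136,-0.146,0],"angular": [0,0,-0.066]},
  {"gripper": 0,"offset": [-0.17,-0.182,0],"angular": [0,0,-0.066]},
])

```text
t: 0.6
eef_pos: [0.3314, 0.4007, 0.3036]
tool_rot: [-0.0, 0.151, 0.988, -0.0]
contact_force: [0.7, 0.0, -0.4]
gripper_width: 1.003
grasp_force: 0.0
```

Request:
drive_tool([
  {"gripper": 0,"offset": [-0.034,-0.036,0],"angular": [0,0,0]},
  {"gripper": 0,"offset": [-0.068,-0.073,0],"angular": [0,0,0]},
  {"gripper": 0,"offset": [-0.102,-0.109,0],"angular": [0,0,0]},
  {"gripper": 0,"offset": [-0.136,-0.146,0],"angular": [0,0,0]},
  {"gripper": 0,"offset": [-0.17,-0.182,0],"angular": [0,0,0]},
])

```text
t: 1.1
eef_pos: [0.4391, 0.1763, 0.3039]
tool_rot: [-0.0, 0.151, 0.988, 0.0]
contact_force: [2.0, 1.5, 0.5]
gripper_width: 1.001
grasp_force: 0.0
```

```bash
python3 - <<'E'
from h import *
o,r=tool();print(o["t"],o["eef_pos"],r.as_matrix().round(3),o["contact_force"])
print(((np.array([.474,.06,.3])-o["eef_pos"])@r.as_matrix()).round(3))
E
```

```text
1.1 [0.43905855 0.17628442 0.30387057] [[-0.954  0.299 -0.   ]
 [ 0.299  0.954  0.   ]
 [ 0.     0.    -1.   ]] [1.99481476 1.54819219 0.52039794]
[-0.068 -0.101  0.004]
```

Request:
drive_tool([
  {"gripper": 0,"offset": [-0.022,-0.033,0],"angular": [0,0,0]},
  {"gripper": 0,"offset": [-0.044,-0.066,0],"angular": [0,0,0]},
  {"gripper": 0,"offset": [-0.062,-0.095,0],"angular": [0,0,0]},
  {"gripper": 0,"offset": [-0.062,-0.095,0],"angular": [0,0,0]},
])

```text
t: 1.5
eef_pos: [0.4701, 0.0641, 0.3039]
tool_rot: [0.0, 0.155, 0.988, -0.001]
contact_force: [-0.7, 0.7, 0.2]
gripper_width: 0.996
grasp_force: 0.0
```

```bash
python3 - <<'E'
from h import *
o,r=tool();print(o["t"],o["eef_pos"])
m=optics.camera_model("wrist");im=optics.read_camera("wrist");cv2.imwrite("pics/w1.png",im)
np.save("w1.npy",m,allow_pickle=True);print(m)
E
```

```text
1.5 [0.47006437 0.06408742 0.30386226]
{'fx': 311.855870029934, 'fy': 311.855870029934, 'cx': 316.05584854253505, 'cy': 199.73742729895508, 'cam_to_world': array([[ 0.30643158, -0.90413419, -0.29772647,  0.39230873],
       [ 0.95189167,  0.29060069,  0.09722901,  0.08936301],
       [-0.00138855, -0.31319738,  0.94968704,  0.3723233 ],
       [ 0.        ,  0.        ,  0.        ,  1.        ]])}
```

View pics/w1.png

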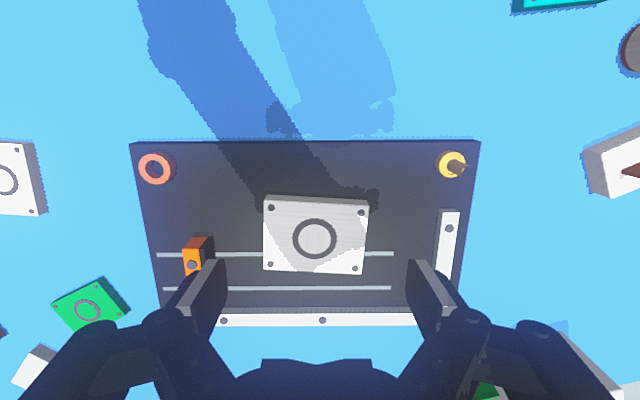

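The wrist view shows the stage's near corners at (131,143) and (480,140), and the cover's top corners at (265,195), (369,200), (363,274) and (263,268). The jaw is at (194,252), the ring gauge at (157,168) and the pin at (452,165). The rail face is at row ~312 and the stop face at column ~440.

```bash
cat >> h.py <<'E'
def stage(P,O,a):
    c,s=np.cos(a),np.sin(a);d=P[:,:2]-O
    return np.c_[d@[c,s],d@[-s,c]]
E
python3 - <<'E'
from h import *
m=np.load("w1.npy",allow_pickle=True).item();im=cv2.imread("pics/w1.png")
n=ray(m,[(131,143),(480,140)],.02);v=n[1]-n[0];print("near len",np.linalg.norm(v))
a=np.arctan2(v[1],v[0])-np.pi/2;print("yaw",np.degrees(a))
x=np.array([np.cos(a),np.sin(a)]);y=np.array([-x[1],x[0]])
O=n.mean(0)[:2]+.12*x+.01*y;print("O",O)
f=lambda p,z:print((stage(ray(m,p,z),O,a)*1000).round(1).tolist())
f([(265,195),(369,200),(363,274),(263,268)],.042)
f([(183,247),(203,236),(182,270)],.054)   # jaw
f([(230,314),(400,312)],.034); f([(440,212),(435,290)],.034) # rail, stop
f([(157,168),(452,165)],.03)
hsv=cv2.cvtColor(im,cv2.COLOR_BGR2HSV)
k=np.zeros(im.shape[:2],bool);k[185:285,250:380]=1
c=cv2.convexHull(biggest(k&(hsv[...,2]>95)&(hsv[...,1]<70)))[:,0];print("cov",rect(np.c_[stage(ray(m,c,.042),O,a),c[:,0]]))
E
```

```text
near len 0.39117926073109005
yaw -17.345169803091707
O [0.55111894 0.03643566]
[[-64.4, -54.9], [-57.6, 60.8], [36.7, 57.7], [27.5, -62.8]]
[[-7.3, -149.3], [-20.7, -125.0], [22.3, -154.7]]
[[99.7, -111.5], [98.3, 109.2]]
[[-39.7, 145.0], [65.4, 150.8]]
[[-93.3, -176.0], [-94.0, 153.5]]
cov (array([-8.7, -0.7]), array([158. , 117.7]), 89.55, [[-68.0999984741211, -79.19999694824219], [49.599998474121094, -80.0999984741211], [50.79999923706055, 77.9000015258789], [-66.9000015258789, 78.80000305175781]])
```

Request:
drive_tool([
  {"gripper": 0,"offset": [0,0,0.05],"angular": [0,0,0]},
  {"gripper": 0,"offset": [0,0,0.1],"angular": [0,0,0]},
  {"gripper": 0,"offset": [0,0,0.15],"angular": [0,0,0]},
  {"gripper": 0,"offset": [0,0,0.19],"angular": [0,0,0]},
  {"gripper": 0,"offset": [0,0,0.204],"angular": [0,0,0]},
])

```text
t: 2.05
eef_pos: [0.4669, 0.0703, 0.0961]
tool_rot: [-0.003, 0.15, 0.989, -0.001]
contact_force: [-0.7, 0.6, 0.5]
gripper_width: 1.003
grasp_force: 0.0
```

Request:
drive_tool([
  {"gripper": 0,"offset": [0,0,0],"angular": [0,0,0]},
  {"gripper": 0,"offset": [0,0,0],"angular": [0,0,0]},
])

```text
t: 2.25
eef_pos: [0.4696, 0.0701, 0.1001]
tool_rot: [-0.0, 0.151, 0.989, 0.0]
contact_force: [-0.6, 0.5, -0.2]
gripper_width: 1.0
grasp_force: 0.0
```

```bash
python3 - <<'E'
from h import *
im=optics.read_camera("scene");w=optics.read_camera("wrist")
c=cv2.resize(im[140:270,230:430],None,fx=3.9,fy=3.9,interpolation=cv2.INTER_CUBIC)
cv2.imwrite("pics/s2.png",c);cv2.imwrite("pics/w2.png",w)
o,r=tool();print(o["eef_pos"],o["contact_force"],r.as_matrix().round(3))
E
```

```text
[0.47031977 0.06994052 0.10105026] [ 0.68895263  0.09715416 -0.3572042 ] [[-0.954  0.299  0.002]
 [ 0.299  0.954  0.001]
 [-0.002  0.002 -1.   ]]
```

View pics/s2.png

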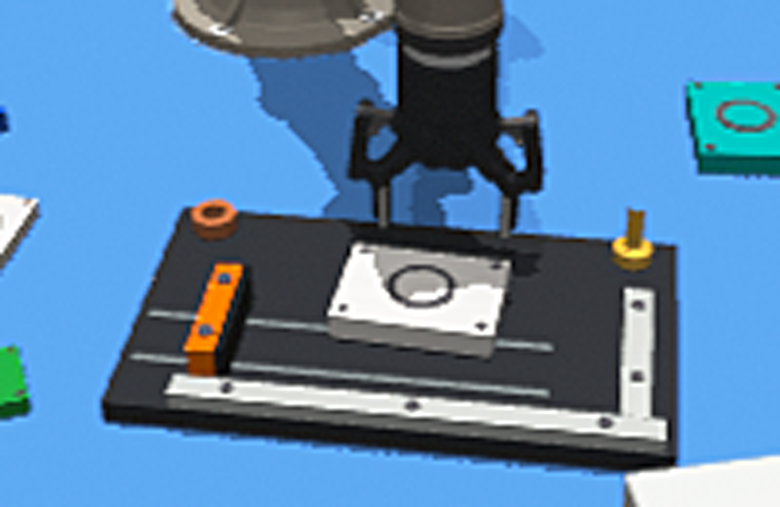

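The scene view shows the fingers standing behind the cover's near side, with tips at crop (384,226) and (505,235). I'll compute the tip height from these.

```bash
python3 - <<'E'
from h import *
m=optics.camera_model("scene");o,r=tool();p=o["eef_pos"]
a=np.radians(-17.4);n=np.array([np.cos(a),np.sin(a),0])
C=m["cam_to_world"][:3,3]
for px in [(328.5,198),(359.5,200.2)]:
    d=ray(m,px,0)[0]-C;t=((p-C)@n)/(d@n);P=C+t*d;print(P,stage(P[None],np.array([.552,.036]),a)*1000)
print(stage(p[None],np.array([.552,.036]),a)*1000)
E
```

```text
[0.45681992 0.02686244 0.03610229] [[-88.0921663  -37.18215725]]
[0.48507155 0.11701351 0.0367575 ] [[-88.0921663   57.29201942]]
[[-88.0921663    7.96169596]]
```

Request:
drive_tool([
  {"gripper": 0,"offset": [0,-0.004,0.004],"angular": [0,0,0]},
  {"gripper": 0,"offset": [0,-0.007,0.007],"angular": [0,0,0]},
  {"gripper": 0,"offset": [0,-0.007,0.009],"angular": [0,0,0]},
  {"gripper": 0,"offset": [0,-0.007,0.009],"angular": [0,0,0]},
])

```text
t: 2.75
eef_pos: [0.4673, 0.0623, 0.0908]
tool_rot: [-0.0, 0.152, 0.988, -0.0]
contact_force: [-0.5, 0.6, -0.2]
gripper_width: 1.0
grasp_force: 0.0
```

Request:
drive_tool([
  {"gripper": 0,"offset": [-0.008,0,0],"angular": [0,0,0]},
  {"gripper": 0,"offset": [-0.016,0,0],"angular": [0,0,0]},
  {"gripper": 0,"offset": [-0.022,0,0],"angular": [0,0,0]},
  {"gripper": 0,"offset": [-0.028,0,0],"angular": [0,0,0]},
  {"gripper": 0,"offset": [-0.034,0,0],"angular": [0,0,0]},
])

```text
t: 3.25
eef_pos: [0.4993, 0.0522, 0.0906]
tool_rot: [-0.001, 0.151, 0.988, -0.0]
contact_force: [-4.1, 0.6, 2.8]
gripper_width: 0.995
grasp_force: 2.3
```

Request:
drive_tool([
  {"gripper": 0,"offset": [-0.006,0,0],"angular": [0,0,0]},
  {"gripper": 0,"offset": [-0.012,0,0],"angular": [0,0,0]},
  {"gripper": 0,"offset": [-0.018,0,0],"angular": [0,0,0]},
  {"gripper": 0,"offset": [-0.024,0,0],"angular": [0,0,0]},
  {"gripper": 0,"offset": [-0.03,0,0],"angular": [0,0,0]},
])

```text
t: 3.75
eef_pos: [0.5291, 0.0432, 0.0908]
tool_rot: [0.0, 0.151, 0.988, -0.0]
contact_force: [-1.3, -0.6, -1.0]
gripper_width: 1.002
grasp_force: 0.9
```

```bash
python3 - <<'E'
from h import *
o,r=tool();print(o["t"],o["contact_force"]);a=np.radians(-17.4)
print(stage(o["eef_pos"][None],np.array([.552,.036]),a)*1000, o["eef_pos"])
m=optics.camera_model("top");im=optics.read_camera("top")
cv2.imwrite("pics/t3.png",cv2.resize(im[95:225,225:390],None,fx=4.5,fy=4.5,interpolation=cv2.INTER_CUBIC))
cv2.imwrite("pics/w3.png",optics.read_camera("wrist"))
E
```

```text
3.75 [-1.34074548 -0.58372783 -0.96056394]
[[-24.05707328   0.02440549]] [0.52905107 0.04321733 0.09083783]
```

View pics/w3.png

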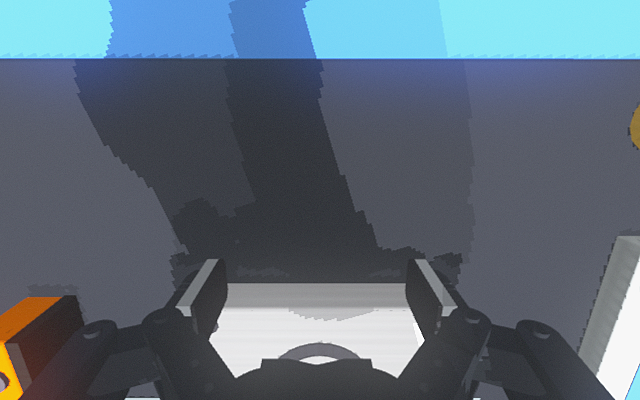

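The wrist view shows the cover ahead of the two fingers, with its near face parallel to the fingers (row ~283–307, columns 216–418). I'll check its progress in the top view.

View pics/t3.png

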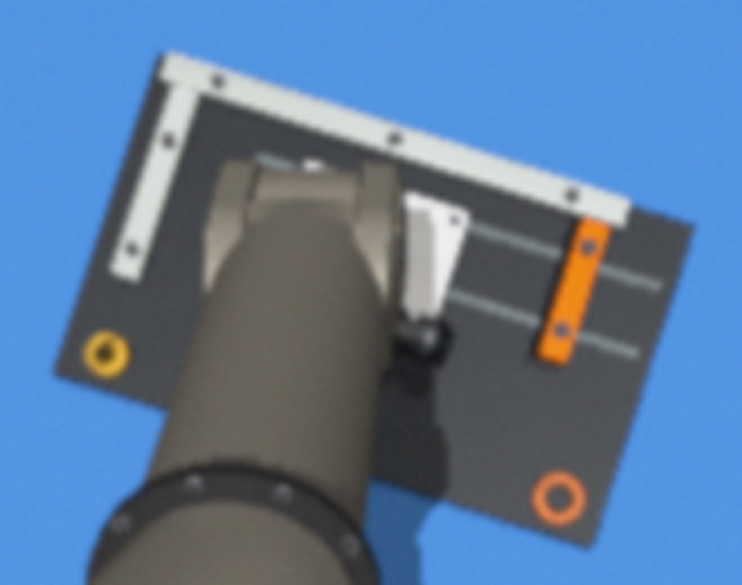

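The cover is being pushed evenly and is parallel to the rail, with about 20 mm left (far right corner at crop (468,212)).

Request:
drive_tool([
  {"gripper": 0,"offset": [-0.004,0,0],"angular": [0,0,0]},
  {"gripper": 0,"offset": [-0.008,0,0],"angular": [0,0,0]},
  {"gripper": 0,"offset": [-0.011,0,0],"angular": [0,0,0]},
  {"gripper": 0,"offset": [-0.013,0,0],"angular": [0,0,0]},
  {"gripper": 0,"offset": [-0.015,0,0],"angular": [0,0,0]},
])

```text
t: 4.35
eef_pos: [0.5425, 0.039, 0.0909]
tool_rot: [-0.0, 0.151, 0.988, 0.0]
contact_force: [-4.8, 1.6, 3.3]
gripper_width: 1.001
grasp_force: 2.6
```

Request:
drive_tool([
  {"gripper": 0,"offset": [-0.001,0,0],"angular": [0,0,0]},
  {"gripper": 0,"offset": [-0.002,0,0],"angular": [0,0,0]},
  {"gripper": 0,"offset": [-0.003,0,0],"angular": [0,0,0]},
  {"gripper": 0,"offset": [-0.004,0,0],"angular": [0,0,0]},
])

```text
t: 4.75
eef_pos: [0.5463, 0.0378, 0.0909]
tool_rot: [-0.0, 0.151, 0.988, 0.0]
contact_force: [-5.2, 1.1, 4.5]
gripper_width: 1.0
grasp_force: 2.6
```

Request:
drive_tool([
  {"gripper": 0,"offset": [-0.001,0,0],"angular": [0,0,0]},
  {"gripper": 0,"offset": [-0.002,0,0],"angular": [0,0,0]},
  {"gripper": 0,"offset": [-0.003,0,0],"angular": [0,0,0]},
])

```text
t: 5.05
eef_pos: [0.5492, 0.0369, 0.0909]
tool_rot: [-0.0, 0.151, 0.988, 0.0]
contact_force: [-5.5, 2.4, 4.5]
gripper_width: 1.001
grasp_force: 2.6
```

Request:
drive_tool([
  {"gripper": 0,"offset": [-0.001,0,0],"angular": [0,0,0]},
  {"gripper": 0,"offset": [-0.002,0,0],"angular": [0,0,0]},
])

```text
t: 5.25
eef_pos: [0.5511, 0.0363, 0.0909]
tool_rot: [-0.0, 0.151, 0.988, 0.0]
contact_force: [-5.5, 1.6, 2.6]
gripper_width: 1.001
grasp_force: 2.6
```

Request:
drive_tool([
  {"gripper": 0,"offset": [-0.001,0,0],"angular": [0,0,0]},
  {"gripper": 0,"offset": [-0.002,0,0],"angular": [0,0,0]},
])

```text
t: 5.45
eef_pos: [0.5526, 0.0358, 0.0908]
tool_rot: [-0.001, 0.151, 0.988, 0.0]
contact_force: [-7.5, 2.8, 6.3]
gripper_width: 1.005
grasp_force: 4.3
```

Request:
drive_tool([
  {"gripper": 0,"offset": [-0.001,0,0],"angular": [0,0,0]},
  {"gripper": 0,"offset": [-0.002,0,0],"angular": [0,0,0]},
])

```text
t: 5.65
eef_pos: [0.5528, 0.0358, 0.0906]
tool_rot: [-0.003, 0.151, 0.989, 0.0]
contact_force: [-13.0, 5.6, 11.6]
gripper_width: 1.001
grasp_force: 6.9
```

Force is rising: the cover is on the rail. I'll add a small extra press to square it, then back off.

Request:
drive_tool([
  {"gripper": 0,"offset": [-0.001,0,0],"angular": [0,0,0]},
  {"gripper": 0,"offset": [-0.001,0,0],"angular": [0,0,0]},
])

```text
t: 5.85
eef_pos: [0.5529, 0.0357, 0.0904]
tool_rot: [-0.004, 0.151, 0.989, 0.0]
contact_force: [-13.0, 4.9, 11.0]
gripper_width: 0.999
grasp_force: 7.0
```

Request:
drive_tool([
  {"gripper": 0,"offset": [0.005,0,0],"angular": [0,0,0]},
  {"gripper": 0,"offset": [0.015,0,0],"angular": [0,0,0]},
  {"gripper": 0,"offset": [0.04,0,0],"angular": [0,0,0]},
  {"gripper": 0,"offset": [0.04,0,-0.05],"angular": [0,0,0]},
  {"gripper": 0,"offset": [0.04,0,-0.1],"angular": [0,0,0]},
])

```text
t: 6.35
eef_pos: [0.5168, 0.0466, 0.191]
tool_rot: [-0.001, 0.151, 0.988, -0.001]
contact_force: [1.3, 1.0, 0.1]
gripper_width: 1.003
grasp_force: 0.0
```

Request:
drive_tool([
  {"gripper": 0,"offset": [0.05,0,-0.05],"angular": [0,0,0]},
  {"gripper": 0,"offset": [0.06,0,-0.1],"angular": [0,0,0]},
  {"gripper": 0,"offset": [0.06,0,-0.12],"angular": [0,0,0]},
  {"gripper": 0,"offset": [0.06,0,-0.12],"angular": [0,0,0]},
])

```text
t: 6.75
eef_pos: [0.4627, 0.0653, 0.3161]
tool_rot: [0.005, 0.151, 0.988, 0.003]
contact_force: [1.0, -0.5, -0.4]
gripper_width: 1.0
grasp_force: 0.0
```

```bash
python3 - <<'E'
from h import *
o,r=tool();print(o["t"],o["eef_pos"],r.as_matrix().round(3))
m=optics.camera_model("wrist");im=optics.read_camera("wrist");cv2.imwrite("pics/w4.png",im)
np.save("w4.npy",m,allow_pickle=True)
E
```

```text
6.75 [0.46267269 0.06526389 0.31608421] [[-0.954  0.299  0.011]
 [ 0.299  0.954  0.005]
 [-0.009  0.008 -1.   ]]
```

View pics/w4.png

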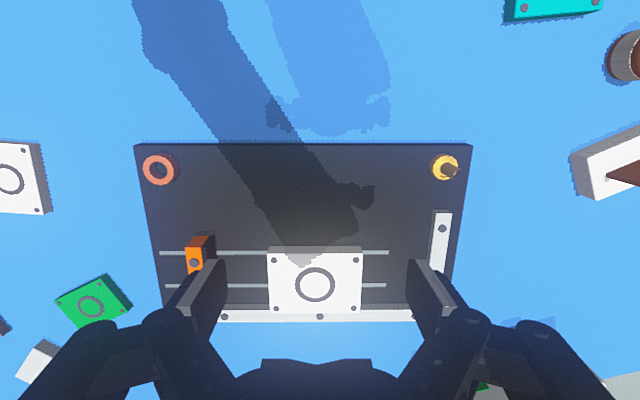

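The cover now lies flat along the rail (top corners at (268,252), (363,252), (361,312) and (275,312)), and the gauges are untouched. Next I go above the right side of the jaw with the gripper shut.

Request:
drive_tool([
  {"gripper": 255,"offset": [-0.025,-0.036,0],"angular": [0,0,0]},
  {"gripper": 255,"offset": [-0.05,-0.072,0],"angular": [0,0,0]},
  {"gripper": 255,"offset": [-0.08,-0.11,0],"angular": [0,0,0]},
  {"gripper": 255,"offset": [-0.11,-0.155,0],"angular": [0,0,0]},
  {"gripper": 255,"offset": [-0.138,-0.197,0],"angular": [0,0,0]},
], grip_force=20)

```text
t: 7.3
eef_pos: [0.5324, -0.1624, 0.3094]
tool_rot: [-0.0, 0.151, 0.988, -0.0]
contact_force: [0.6, 0.5, 0.1]
gripper_width: 0.147
grasp_force: 0.0
```

Request:
drive_tool([
  {"gripper": 255,"offset": [0,0,0.03],"angular": [0,0,0]},
  {"gripper": 255,"offset": [0,0,0.07],"angular": [0,0,0]},
  {"gripper": 255,"offset": [0,0,0.1],"angular": [0,0,0]},
  {"gripper": 255,"offset": [0,0,0.11],"angular": [0,0,0]},
  {"gripper": 255,"offset": [0,0,0.11],"angular": [0,0,0]},
])

```text
t: 7.8
eef_pos: [0.5312, -0.1604, 0.1989]
tool_rot: [-0.002, 0.152, 0.988, -0.0]
contact_force: [-0.5, -0.1, -0.2]
gripper_width: -0.0
grasp_force: 0.0
```

```bash
python3 - <<'E'
from h import *
o,r=tool();a=np.radians(-17.4);print(o["t"],o["eef_pos"],stage(o["eef_pos"][None],np.array([.552,.036]),a)*1000,o["gripper_width"])
print(r.as_matrix().round(3))
m=optics.camera_model("wrist");im=optics.read_camera("wrist");cv2.imwrite("pics/w5.png",im)
np.save("w5.npy",m,allow_pickle=True)
E
```

```text
7.8 [ 0.53117561 -0.16042234  0.19892836] [[  38.86681893 -193.66145639]] -0.0001817789340846294
[[-0.954  0.3   -0.004]
 [ 0.3    0.954 -0.   ]
 [ 0.004 -0.001 -1.   ]]
```

View pics/w5.png

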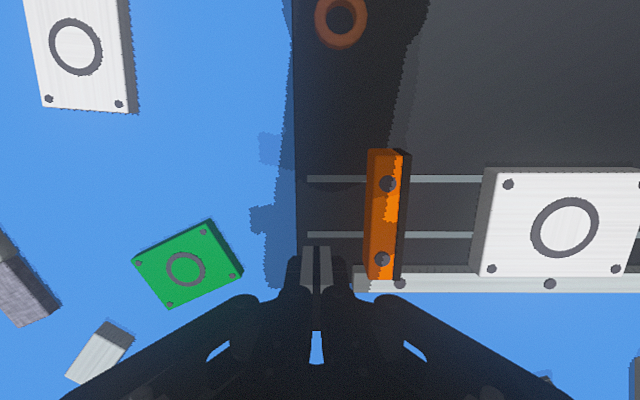

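The wrist view shows the shut fingers (tips at about (316,250)) to the right of the jaw's outer face (edge at column ~368, rows 150–279), with clearance. I descend there.

Request:
drive_tool([
  {"gripper": 255,"offset": [-0.006,0,0.03],"angular": [0,0,0]},
  {"gripper": 255,"offset": [-0.006,0,0.06],"angular": [0,0,0]},
  {"gripper": 255,"offset": [-0.006,0,0.08],"angular": [0,0,0]},
  {"gripper": 255,"offset": [-0.006,0,0.092],"angular": [0,0,0]},
  {"gripper": 255,"offset": [-0.006,0,0.092],"angular": [0,0,0]},
])

```text
t: 8.35
eef_pos: [0.5381, -0.1621, 0.1088]
tool_rot: [-0.0, 0.151, 0.988, -0.0]
contact_force: [-0.1, -1.1, -0.0]
gripper_width: -0.005
grasp_force: 0.0
```

```bash
python3 - <<'E'
from h import *
a=np.radians(-17.4);O=np.array([.552,.036])
m=np.load("w5.npy",allow_pickle=True).item();print(stage(ray(m,[(368,150),(370,279)],.054),O,a)*1000)
print(stage(ray(m,[(490,167),(478,276)],.042),O,a)*1000)
o,r=tool();print(stage(o["eef_pos"][None],O,a)*1000,o["eef_pos"],o["contact_force"])
E
```

```text
[[  -8.96476041 -158.11374301]
 [  92.31430733 -151.36229313]]
[[  5.43381797 -65.78919073]
 [ 97.00336591 -59.94759746]]
[[  45.93390541 -193.19397476]] [ 0.53805911 -0.16208959  0.10877923] [-0.10084394 -1.1232647  -0.03798725]
```

Request:
drive_tool([
  {"gripper": 255,"offset": [0,0.005,0],"angular": [0,0,0]},
  {"gripper": 255,"offset": [0,0.01,0],"angular": [0,0,0]},
  {"gripper": 255,"offset": [0,0.015,0],"angular": [0,0,0]},
  {"gripper": 255,"offset": [0,0.02,0],"angular": [0,0,0]},
  {"gripper": 255,"offset": [0,0.025,0],"angular": [0,0,0]},
])

```text
t: 8.85
eef_pos: [0.5458, -0.1376, 0.1093]
tool_rot: [0.0, 0.151, 0.989, 0.0]
contact_force: [0.3, 0.2, -0.8]
gripper_width: 0.003
grasp_force: 0.0
```

Request:
drive_tool([
  {"gripper": 255,"offset": [0,0.006,0],"angular": [0,0,0]},
  {"gripper": 255,"offset": [0,0.012,0],"angular": [0,0,0]},
  {"gripper": 255,"offset": [0,0.018,0],"angular": [0,0,0]},
  {"gripper": 255,"offset": [0,0.024,0],"angular": [0,0,0]},
  {"gripper": 255,"offset": [0,0.03,0],"angular": [0,0,0]},
])

```text
t: 9.35
eef_pos: [0.5546, -0.1093, 0.1089]
tool_rot: [0.0, 0.151, 0.988, -0.0]
contact_force: [-0.3, -2.1, 3.3]
gripper_width: -0.003
grasp_force: 1.5
```

Request:
drive_tool([
  {"gripper": 255,"offset": [0,0.006,0],"angular": [0,0,0]},
  {"gripper": 255,"offset": [0,0.012,0],"angular": [0,0,0]},
  {"gripper": 255,"offset": [0,0.018,0],"angular": [0,0,0]},
  {"gripper": 255,"offset": [0,0.024,0],"angular": [0,0,0]},
  {"gripper": 255,"offset": [0,0.03,0],"angular": [0,0,0]},
])

```text
t: 9.85
eef_pos: [0.5636, -0.0806, 0.1089]
tool_rot: [0.0, 0.151, 0.988, -0.0]
contact_force: [-0.4, -3.1, 1.1]
gripper_width: -0.002
grasp_force: 1.5
```

```bash
python3 - <<'E'
from h import *
a=np.radians(-17.4);O=np.array([.552,.036])
o,r=tool();print(stage(o["eef_pos"][None],O,a)*1000,o["eef_pos"],o["contact_force"])
im=optics.read_camera("wrist");cv2.imwrite("pics/w6.png",im)
E
```

```text
[[  45.96008359 -107.7532854 ]] [ 0.56363434 -0.08056647  0.10894275] [-0.44085931 -3.07820153  1.14699852]
```

View pics/w6.png

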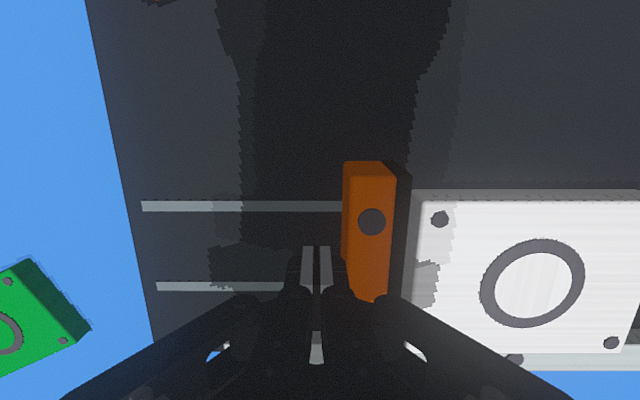

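The fingers push cleanly on the jaw's outer face (column ~343), and the pad (column ~408) is about to meet the cover (column ~415). I continue more slowly.

Request:
drive_tool([
  {"gripper": 255,"offset": [0,0.003,0],"angular": [0,0,0]},
  {"gripper": 255,"offset": [0,0.006,0],"angular": [0,0,0]},
  {"gripper": 255,"offset": [0,0.01,0],"angular": [0,0,0]},
  {"gripper": 255,"offset": [0,0.015,0],"angular": [0,0,0]},
  {"gripper": 255,"offset": [0,0.02,0],"angular": [0,0,0]},
])

```text
t: 10.4
eef_pos: [0.5688, -0.0636, 0.1088]
tool_rot: [-0.0, 0.152, 0.988, -0.001]
contact_force: [-0.8, -7.9, 2.2]
gripper_width: -0.001
grasp_force: 3.8
```

Request:
drive_tool([
  {"gripper": 255,"offset": [0,0.005,0],"angular": [0,0,0]},
  {"gripper": 255,"offset": [0,0.01,0],"angular": [0,0,0]},
  {"gripper": 255,"offset": [0,0.015,0],"angular": [0,0,0]},
  {"gripper": 255,"offset": [0,0.02,0],"angular": [0,0,0]},
  {"gripper": 255,"offset": [0,0.025,0],"angular": [0,0,0]},
])

```text
t: 10.9
eef_pos: [0.5762, -0.04, 0.1089]
tool_rot: [-0.0, 0.152, 0.988, -0.001]
contact_force: [-0.6, -8.2, 2.5]
gripper_width: -0.0
grasp_force: 3.9
```

Request:
drive_tool([
  {"gripper": 255,"offset": [0,0.005,0],"angular": [0,0,0]},
  {"gripper": 255,"offset": [0,0.01,0],"angular": [0,0,0]},
  {"gripper": 255,"offset": [0,0.015,0],"angular": [0,0,0]},
  {"gripper": 255,"offset": [0,0.02,0],"angular": [0,0,0]},
  {"gripper": 255,"offset": [0,0.025,0],"angular": [0,0,0]},
])

```text
t: 11.4
eef_pos: [0.5837, -0.0163, 0.1088]
tool_rot: [-0.0, 0.152, 0.988, -0.001]
contact_force: [-1.1, -8.2, 2.1]
gripper_width: -0.001
grasp_force: 4.0
```

Request:
drive_tool([
  {"gripper": 255,"offset": [0,0.004,0],"angular": [0,0,0]},
  {"gripper": 255,"offset": [0,0.008,0],"angular": [0,0,0]},
  {"gripper": 255,"offset": [0,0.01,0],"angular": [0,0,0]},
  {"gripper": 255,"offset": [0,0.012,0],"angular": [0,0,0]},
])

```text
t: 11.8
eef_pos: [0.5873, -0.0048, 0.1089]
tool_rot: [-0.0, 0.152, 0.988, -0.001]
contact_force: [-1.2, -7.6, 2.6]
gripper_width: -0.003
grasp_force: 4.0
```

```bash
python3 - <<'E'
from h import *
a=np.radians(-17.4);O=np.array([.552,.036])
o,r=tool();print(stage(o["eef_pos"][None],O,a)*1000,o["eef_pos"],o["contact_force"])
im=optics.read_camera("wrist");cv2.imwrite("pics/w7.png",im)
E
```

```text
[[ 45.89574911 -28.32802553]] [ 0.58732434 -0.00475645  0.10885688] [-1.21284841 -7.64221908  2.56909481]
```

View pics/w7.png

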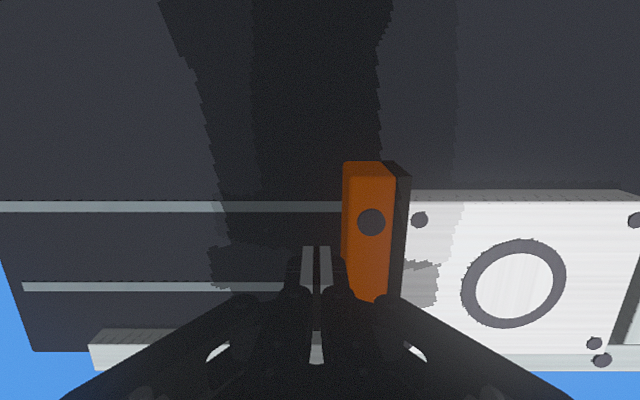

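The pad (column ~410) is closed on the cover, which is flat on the rail. The stop is showing at right (column ~625–640). I continue and then creep.

Request:
drive_tool([
  {"gripper": 255,"offset": [0,0.003,0],"angular": [0,0,0]},
  {"gripper": 255,"offset": [0,0.006,0],"angular": [0,0,0]},
  {"gripper": 255,"offset": [0,0.008,0],"angular": [0,0,0]},
  {"gripper": 255,"offset": [0,0.01,0],"angular": [0,0,0]},
])

```text
t: 12.25
eef_pos: [0.5903, 0.0046, 0.1089]
tool_rot: [-0.0, 0.152, 0.988, -0.001]
contact_force: [-1.5, -7.7, 2.9]
gripper_width: -0.004
grasp_force: 4.0
```

Request:
drive_tool([
  {"gripper": 255,"offset": [0,0.001,0],"angular": [0,0,0]},
  {"gripper": 255,"offset": [0,0.002,0],"angular": [0,0,0]},
  {"gripper": 255,"offset": [0,0.003,0],"angular": [0,0,0]},
])

```text
t: 12.55
eef_pos: [0.5911, 0.0074, 0.1089]
tool_rot: [-0.0, 0.152, 0.988, -0.001]
contact_force: [0.2, -8.3, 2.8]
gripper_width: 0.001
grasp_force: 4.0
```

Request:
drive_tool([
  {"gripper": 255,"offset": [0,0.001,0],"angular": [0,0,0]},
  {"gripper": 255,"offset": [0,0.002,0],"angular": [0,0,0]},
])

```text
t: 12.75
eef_pos: [0.5918, 0.0093, 0.1088]
tool_rot: [-0.0, 0.152, 0.988, -0.001]
contact_force: [-0.5, -8.6, 2.7]
gripper_width: 0.0
grasp_force: 4.0
```

Request:
drive_tool([
  {"gripper": 255,"offset": [0,0.001,0],"angular": [0,0,0]},
  {"gripper": 255,"offset": [0,0.002,0],"angular": [0,0,0]},
])

```text
t: 12.95
eef_pos: [0.5924, 0.0112, 0.1088]
tool_rot: [-0.0, 0.152, 0.988, -0.001]
contact_force: [-1.2, -7.9, 2.6]
gripper_width: -0.001
grasp_force: 4.0
```

Request:
drive_tool([
  {"gripper": 255,"offset": [0,0.001,0],"angular": [0,0,0]},
  {"gripper": 255,"offset": [0,0.002,0],"angular": [0,0,0]},
])

```text
t: 13.15
eef_pos: [0.5926, 0.0119, 0.1089]
tool_rot: [-0.001, 0.153, 0.988, -0.002]
contact_force: [-3.0, -12.6, 4.3]
gripper_width: 0.0
grasp_force: 6.2
```

Request:
drive_tool([
  {"gripper": 255,"offset": [0,0.001,0],"angular": [0,0,0]},
  {"gripper": 255,"offset": [0,0.001,0],"angular": [0,0,0]},
  {"gripper": 255,"offset": [0,0.001,0],"angular": [0,0,0]},
])

```text
t: 13.45
eef_pos: [0.5926, 0.012, 0.1088]
tool_rot: [-0.001, 0.153, 0.988, -0.002]
contact_force: [-2.8, -11.2, 4.6]
gripper_width: 0.001
grasp_force: 6.3
```

Request:
drive_tool([
  {"gripper": 255,"offset": [0,-0.004,0],"angular": [0,0,0]},
  {"gripper": 255,"offset": [0,-0.02,0],"angular": [0,0,0]},
  {"gripper": 255,"offset": [0,-0.04,0],"angular": [0,0,0]},
  {"gripper": 255,"offset": [0,-0.04,-0.05],"angular": [0,0,0]},
  {"gripper": 255,"offset": [0,-0.04,-0.1],"angular": [0,0,0]},
])

```text
t: 13.95
eef_pos: [0.58, -0.0225, 0.2084]
tool_rot: [-0.003, 0.152, 0.988, -0.0]
contact_force: [1.7, 0.8, 0.4]
gripper_width: -0.0
grasp_force: 0.0
```

Request:
drive_tool([
  {"gripper": 255,"offset": [0.04,0,-0.03],"angular": [0,0,0]},
  {"gripper": 255,"offset": [0.08,0,-0.06],"angular": [0,0,0]},
  {"gripper": 255,"offset": [0.12,0,-0.1],"angular": [0,0,0]},
  {"gripper": 255,"offset": [0.12,0,-0.1],"angular": [0,0,0]},
  {"gripper": 255,"offset": [0.12,0,-0.1],"angular": [0,0,0]},
])

```text
t: 14.45
eef_pos: [0.467, 0.0147, 0.3098]
tool_rot: [0.001, 0.15, 0.989, 0.001]
contact_force: [0.8, -0.3, -0.2]
gripper_width: -0.0
grasp_force: 0.0
```

```bash
python3 - <<'E'
from h import *
o,r=tool();print(o["t"],o["eef_pos"],o["contact_force"])
im=optics.read_camera("wrist");cv2.imwrite("pics/w8.png",im)
E
```

```text
14.45 [0.46700457 0.01473775 0.30981119] [ 0.84472357 -0.27842431 -0.20439449]
```

View pics/w8.png

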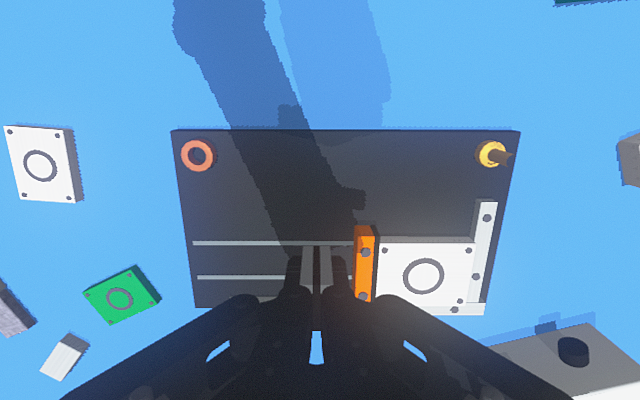

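The picture shows the cover seated against the stop (column ~473) and the rail (row ~303), with the pad closed on it (column ~377). The gauges at (197,155) and (490,153) are in place, so I hand in.

```bash
python3 -c "
from station import bot
print(bot.hand_in())"
```

```text
the job is handed in; nothing more can be done
None
```

The job is handed in: the cover lies flat on the rail and against the end stop with the jaw's pad closed on it, and the gauges stayed where they were (about 14.5 s of the 51 s used).

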